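Stand the tag carton up in the display row

TASK

Slide the thumb latch of the dispenser case sideways so that its sprung cover flies open, take out the flat tag carton lying on the slope inside, and stand it gently, without dropping it, on end, upright on its short thin edge, on the low white riser: in the middle of the gap between the two standing cartons, in line with them and facing the same way (either broad side to the front). Leave it standing free and the cover open, and do not shift the two standing cartons or the other things on the bench.

Things in the scene. Friction and masses are not known exactly. Their poses are not given: they have to be found in the camera images.
- case: Grey fixed dispenser case: open tray 160 (x) x 164 (y) x 75 mm high under a hinged cover. Origin: centre of underside; -x is its front. Inside, at y = 0, a 36 mm wide metal rest slopes 40 degrees, high end to the front; the carton lies on it against a small stop, with 75 mm free from the middle to each side wall. A ledge 46 mm deep, top 70 mm high, before the front wall carries the latch.
- cover (a joint): Spring-loaded cover of the case: a grey hood 164 mm wide with 26 mm skirts, top 104 mm above the bench when shut, hinged on the rear wall (80 mm behind the case's origin, 76 mm high). 0 rad = shut; once the latch frees it, it springs up by itself in about a second to 1.75 rad (100 degrees) and stays there.
- latch (a joint): Thumb latch of the cover, in m. It slides along the case's +y; about 0 to 3 mm at the start = holding the cover, 12 mm or more frees it, 18 mm = end stop. It takes about 2 to 5 N to slide and springs back to 0 when let go.
- latch_nub (a point): Black thumb nub of the latch, 14 (case x) x 10 (case y) x 16 mm high; this point is on its centre line, 4 mm below its top and about 90 mm above the bench, 111 mm in front of the case's origin, axes as the case's. The steel tongue just behind it reaches 83 mm above the bench; the cover's catch lip, from 20 mm behind this point, swings up when freed.
- carton_center (a point): Flat cardboard carton to be stood up, 100 x 60 x 20 mm, about 0.15 kg, loose; point at its centre, at the start about 52 mm above the bench under the cover. x along its length (pointing down the slope at the start: its -x end is the raised end, 84 mm high, near the case's front), y along its 60 mm width (level), z its thickness.
- riser: Low white powder coated steel riser fixed to the bench, 126 (x) x 326 (y) mm, its flat top 30 mm above the bench; origin at the centre of its underside, z up, -x towards the robot (within 15 degrees), y along the row of cartons.
- riser_gap (a point): Point on top of the riser in the middle of the gap between the two standing cartons, axes as the riser's. The gap is about 156 mm wide from carton to carton.
- left_carton_center (a point): Carton of the same size as the one in the case, standing on end on the riser at its left (y + side), loose; point at its centre. It faces as the riser does; its x axis is its 100 mm length (vertical), y its 60 mm width, z its 20 mm thickness.
- right_carton_center (a point): Carton of the same size as the one in the case, standing on end on the riser at its right (y - side), loose; point at its centre. It faces as the riser does; its x axis is its 100 mm length (vertical), y its 60 mm width, z its 20 mm thickness.
- bucket: White polymer tag bucket, open, 110 mm across and 110 mm high, loose; origin at the centre of its underside. A bystander.
- pin_jar: Glass jar of steel pins, 68 mm across and 86 mm high, loose; origin at the centre of its underside. A bystander.
- applicator: Black plier-shaped tag applicator lying flat, 225 mm long, loose; origin 20 mm short of its pivot pin, at its underside. A bystander.
- pin_tray: Empty aluminium tray, 100 x 140 x 35 mm, loose; origin at the centre of its underside. A bystander.
- tag_brush: Hand brush lying flat, loose. A bystander.
- stamp: Wooden hand stamp, a plain cylinder 36 mm across and 70 mm high, standing, loose; origin at the centre of its underside. A bystander.

How it is judged:
On the way:
1. the latch has let the cover spring fully open, the carton still in the case (value of joint cover above 1.5 rad and distance between carton_center and case below 0.09 m), for 0.2 s.
At the end, for the whole second after the job is handed in: Carton free and at rest on end on the riser: length within 0.1 rad of vertical, broad face within 0.25 rad of its neighbours' facing, centre within 20 mm of the gap's middle along and across, 45 to 55 mm above the riser top; neighbours within 20 mm of their start; cover open over 1.5 rad (angle between the x axis of carton_center and the z axis of riser, either way round below 0.1 rad and angle between the z axis of carton_center and the x axis of riser, either way round below 0.25 rad and x of carton_center in the frame of riser_gap between -0.02 and 0.02 m and y of carton_center in the frame of riser_gap between -0.02 and 0.02 m and z of carton_center in the frame of riser_gap between 0.045 and 0.055 m and linear speed of carton below 0.02 m/s and angular speed of carton below 0.1 rad/s and value of joint cover above 1.5 rad and distance of each of left_carton_center, right_carton_center from where it was at the start of the episode below 0.02 m); the robot touches nothing.
It fails at once if the carton strikes or is pressed on the riser with more than 40 N (contact force between carton and riser above 40 N).
It fails at once if the carton is dropped: it falls faster than 0.45 m/s with no finger on it (linear speed of carton above 0.45 m/s and contact force between the fingers and carton below 0.05 N).
It fails at once if a standing carton is shifted by more than 20 mm (distance of any of left_carton_center, right_carton_center from where it was at the start of the episode above 0.02 m).
It fails at once if another thing on the bench is shifted by more than 30 mm (distance of any of bucket, pin_jar, applicator, pin_tray, tag_brush, stamp from where it was at the start of the episode above 0.03 m).
It also fails if it takes over 53 s, if anything falls off the work surface, if the arm or the gripper's body presses on something with over 40 N, if the wrist force passes 120 N, or if a joint passes its speed limit or range.

ROBOT

A 7-joint arm with a two-finger parallel gripper is mounted at the origin on the work surface. World frame = base frame: x ahead of the robot, y to its left, z up, the work surface at z = 0. Lengths are in m, angles in rad, forces in N, time in s.
With the tool pointing down it reaches from about 0.4 to 0.85 m from the base axis. Payload 10.4 kg.
Tool frame: the origin (TCP) lies on the mounting face of the last link; the fingertips stand r.tips_ahead ahead of it and the grasp point (between the pads) lies 164 mm ahead of it (r.tips_ahead is the distance from the TCP to the fingertips, in m); z points along the fingers, y is the line along which they close (so a half turn about z gives the same grasp; the last joint's range is limited). The gripper opens to 87 mm and grips with 3 to 60 N. Pads are 19 mm wide; open, the fingers measure 117 mm over their backs; the gripper's body (75 mm by 190 mm) begins 51 mm behind the grasp point.
Start: joints at [1.313, 0.332, -0.065, 1.46, 0.022, 1.35, -0.088], TCP at [0.145, -0.608, 0.405] pointing down, gripper open.
Joint ranges: [-2.6, 2.6], [-0.5, 2.12], [-1.47, 1.34], [0.16, 2.42], [-1.27, 4.41], [0.06, 2.06], [-2.6, 2.6]. Speed limits (rad/s): [2.22, 2.22, 2.79, 2.79, 3.14, 3.14, 3.14].

INTERFACE

Orientations are given as a unit quaternion [x, y, z, w].
In Python, from bench import telemetry, imaging, job, r gives the robot as it stands.
- The arm moves only by the tool move_arm, never from a script. Its argument "steps" is a list of rows, each an object of numbers: "dx", "dy", "dz": the shift along the tool's x, y, z in cm; "spin": the turn about the tool's z in rad. In form: [{"dx": .., "dy": .., "dz": .., "spin": ..}, ...]. A call has 1 to 12 rows; each row shifts and turns the commanded pose from where the row before left it, along the tool's axes as they then stand; what a row does not reach is not made up. A row lasts 1/10 s, in which the tool goes at most 50 mm and 8.59 degrees, less where a joint would pass 70% of its speed; a pose out of reach is approached as far as the arm can. A call with a gripper value outside its range is refused whole. "claw" is the finger opening in cm, from 0 to 8.7, set as the call begins (left out, the last holds). The fingers move at their own pace and stop on an object; "squeeze" is the grip in N (left out, the last holds). Time passes only in rows, so rows that do not move let the fingers close. It gives the time, the measured TCP pose, the force, the opening and the grip force at its end, in the units of the state.
- telemetry.read_state(): the state, without advancing time (a new reading comes with each control period).
- imaging.camera(name): name is "scene" or "top" or "wrist"; returns a dict with "img" (384x512x3 uint8, red, green, blue), "camera_matrix" (3x3 intrinsics, pixels), "R" (3x3) and "t" (3): a world point X has camera coordinates R X + t. Camera axes: x right, y down, z forward; pixel columns grow to the right and rows downward; lengths in m; the calibration is good to about 2 mm. The wrist camera is an equidistant fisheye: a pixel r from the principal point sees the ray r / f radians off the axis. A picture is of the moment at which its call begins. There is no depth.
- job.close_job(): hands the job in; it is judged then, once.
The state is a dict: "time": time; "joint_positions": joint angles; "joint_vel": joint speeds; "joint_torque": joint torques, N m; "ee_pos": TCP position; "eef_rot": TCP orientation; "ft_force": force on the tool from outside, world axes, zero at the start; "torque": the same for the moment, N m; "width": finger opening in m; "grip_force": force on a finger pad.
Only numpy, scipy, OpenCV 4.12 (cv2) and the standard library are available. Lean on these libraries where they do the work, as an engineer would, in place of code of your own. Each camera call takes 0.05 s, during which the arm holds its last target. There are 200 camera calls.

## Working session

There is one attempt and no reset: what is moved stays moved. The work goes in short steps, Python scripts to look and compute and a tool call to move; the robot and the scene stay as the last step left them, time stands still between calls to the robot, and variables do not carry over. Pictures are saved under pics/ and viewed, at most 10 in all, crops included, and the job is handed in when it is done.

Besides the shell and the picture viewer there is one more tool, called after ">>>" by a JSON object that holds its "op" and its "data", one argument or row to a line. move_arm: Moves the arm, as the interface text tells. Its arguments: {"type":"object","properties":{"steps":{"type":"array","items":{"type":"object","properties":{"dx":{"type":"number"},"dy":{"type":"number"},"dz":{"type":"number"},"spin":{"type":"number"}}}},"claw":{"type":"number"},"squeeze":{"type":"number"}},"required":["steps"]}

```bash
mkdir -p pics; ls
python3 - <<'E'
from bench import telemetry, imaging, job, r
import cv2,numpy as np,pickle
s=telemetry.read_state();print(s,r.tips_ahead)
d={}
for n in("scene","top"):
    c=imaging.camera(n);d[n]=c
    cv2.imwrite(f"pics/{n}0.png",cv2.resize(c["img"][:,:,::-1],(800,600),interpolation=cv2.INTER_CUBIC))
    print(n,np.round(c["camera_matrix"],1).tolist(),np.round(-np.array(c["R"]).T@c["t"],3),np.round(c["R"],3).tolist())
pickle.dump(d,open("c0.pkl","wb"))
E
```

```text
pics
{'time': 0.0, 'joint_positions': array([ 1.31338804,  0.33286628, -0.0647042 ,  1.46094302,  0.02159954,
        1.34989677, -0.08850516]), 'joint_vel': array([-0.00100127, -0.00038377, -0.00147603, -0.00128904, -0.00040162,
       -0.00038917, -0.00127904]), 'joint_torque': array([-7.89754267e-04, -6.23248959e+01,  2.43415742e-02, -3.89909899e+01,
       -6.13145018e-02,  3.95537610e-02,  8.95087055e-05]), 'ee_pos': array([ 0.14538825, -0.60772104,  0.40395645]), 'eef_rot': array([ 9.93114641e-01,  1.17144388e-01, -1.14842253e-04, -6.99584723e-04]), 'ft_force': array([-0.63982262, -0.50656694,  0.18125329]), 'torque': array([-0.00502605, -0.00428338, -0.03005687]), 'grip_force': 0.0, 'width': 0.08706766181530537} 0.1822
scene [[387.5, 0.0, 261.1], [0.0, 387.5, 192.4], [0.0, 0.0, 1.0]] [ 1.383 -0.678  0.88 ] [[0.63, 0.776, -0.012], [0.479, -0.401, -0.781], [-0.611, 0.486, -0.624]]
top [[356.2, 0.0, 254.5], [0.0, 356.2, 197.8], [0.0, 0.0, 1.0]] [ 0.481 -0.008  1.417] [[-0.022, -1.0, 0.018], [-0.997, 0.02, -0.068], [0.068, -0.02, -0.998]]
```

View pics/top0.png

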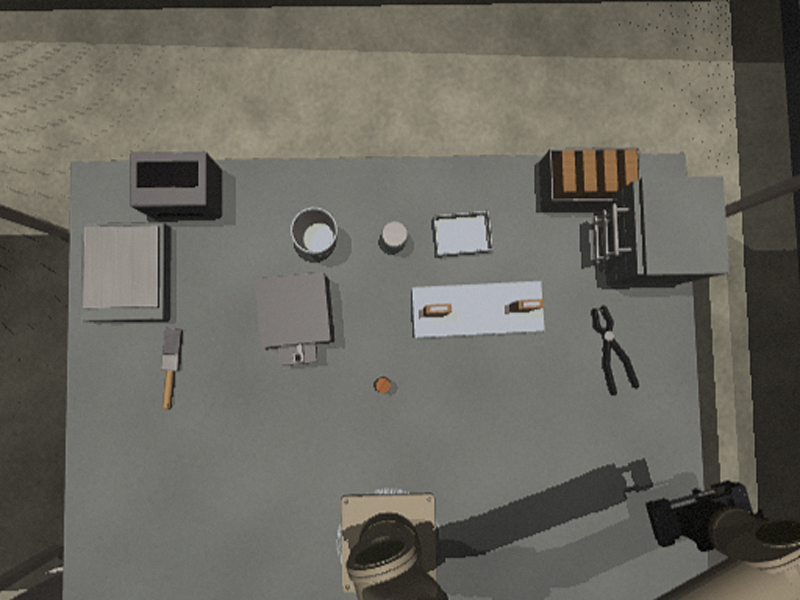

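View pics/scene0.png

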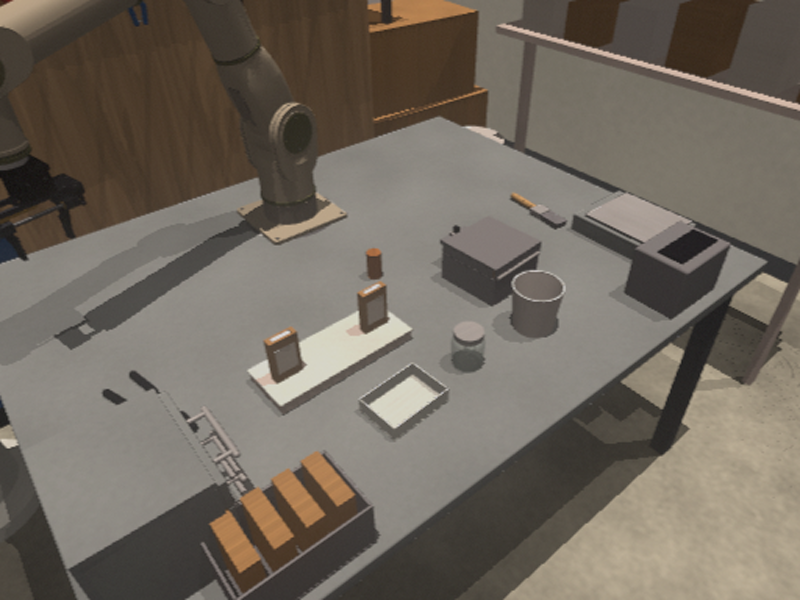

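Top view (800x600 scale): riser corners are about (413,288), (541,282), (544,331), (414,338). The case cover spans (257,279) to (331,345) with the nub near (298,353), and the stamp is at (383,385). I'll enlarge the case and the riser to measure them.

```bash
cat > h.py <<'E'
import numpy as np,cv2
def ray(c,u,v,z):
    K=np.array(c["camera_matrix"]);R=np.array(c["R"]);t=np.array(c["t"])
    d=R.T@np.linalg.inv(K)@[u,v,1];o=-R.T@t
    return o+d*(z-o[2])/d[2]
def proj(c,X):
    p=np.array(c["R"])@X+c["t"];p=np.array(c["camera_matrix"])@p;return p[:2]/p[2]
E
python3 - <<'E'
import pickle,cv2,numpy as np
c=pickle.load(open("c0.pkl","rb"))["top"];im=c["img"][:,:,::-1]
f=lambda x0,y0,w,h:cv2.resize(im[y0:y0+h,x0:x0+w],None,fx=8,fy=8,interpolation=cv2.INTER_CUBIC)
a=f(158,168,64,70);b=f(258,174,96,48)
# a: 512x560 ; separate widths -> b at 4.. 
b=cv2.resize(im[174:222,258:354],None,fx=5,fy=5,interpolation=cv2.INTER_CUBIC)
a=cv2.resize(im[168:238,158:222],None,fx=5,fy=5,interpolation=cv2.INTER_CUBIC)
o=np.zeros((350,800,3),np.uint8);o[:350,:320]=a;o[:240,320:800]=b
cv2.imwrite("pics/crop1.png",o)
E
```

```text
(no output)
```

View pics/crop1.png

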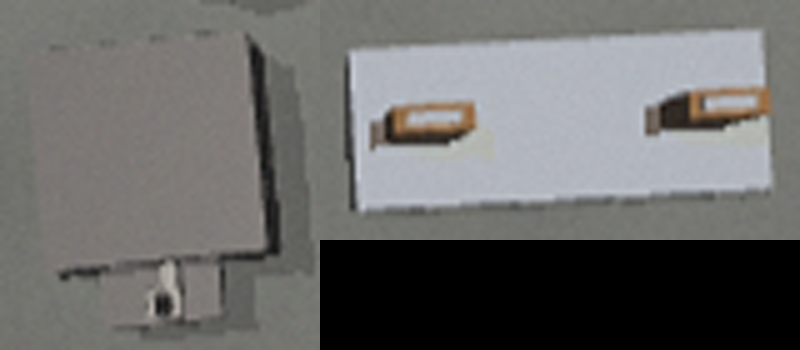

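Run:
```python
import pickle,numpy as np
from h import *
c=pickle.load(open("c0.pkl","rb"))["top"]
A=lambda x,y,z:ray(c,158+(x+.5)/5-.5,168+(y+.5)/5-.5,z)
B=lambda x,y,z:ray(c,258+(x-320+.5)/5-.5,174+(y+.5)/5-.5,z)
def quad(n,P):
    P=np.array(P);print(n,np.round(P,3).tolist(),"cen",P.mean(0).round(4))
    for i in range(4):
        e=P[(i+1)%4]-P[i];print("  len",np.linalg.norm(e).round(4),"ang",np.degrees(np.arctan2(e[1],e[0])).round(1))
quad("riser",[B(349,50,.03),B(762,30,.03),B(772,190,.03),B(358,211,.03)])
quad("cover",[A(31,50,.104),A(247,34,.104),A(268,252,.104),A(57,272,.104)])
quad("L",[B(394,107,.13),B(474,102,.13),B(473,128,.13),B(390,135,.13)])
quad("R",[B(692,95,.13),B(769,88,.13),B(771,112,.13),B(690,119,.13)])
print("nub",A(162,303,.094))
print("stamp",ray(c,383/1.5625,385/1.5625,.07))
```

```text
riser [[0.63, -0.072, 0.03], [0.639, -0.398, 0.03], [0.513, -0.401, 0.03], [0.504, -0.076, 0.03]] cen [ 0.5715 -0.2369  0.03  ]
  len 0.3258 ang -88.3
  len 0.1261 ang -178.7
  len 0.3247 ang 91.7
  len 0.1262 ang 1.8
cover [[0.651, 0.299, 0.104], [0.66, 0.139, 0.104], [0.499, 0.126, 0.104], [0.487, 0.28, 0.104]] cen [0.5744 0.211  0.104 ]
  len 0.1595 ang -86.8
  len 0.1621 ang -175.3
  len 0.1548 ang 94.2
  len 0.165 ang 6.3
L [[0.577, -0.099, 0.13], [0.579, -0.158, 0.13], [0.56, -0.156, 0.13], [0.557, -0.096, 0.13]] cen [ 0.5683 -0.1274  0.13  ]
  len 0.0583 ang -87.6
  len 0.0189 ang 176.2
  len 0.0605 ang 93.6
  len 0.0206 ang -9.5
R [[0.581, -0.317, 0.13], [0.585, -0.373, 0.13], [0.568, -0.374, 0.13], [0.564, -0.315, 0.13]] cen [ 0.5745 -0.3448  0.13  ]
  len 0.0567 ang -86.0
  len 0.0176 ang -177.5
  len 0.0595 ang 93.8
  len 0.0176 ang -6.9
nub [0.46287837 0.20545664 0.094     ]
stamp [0.38993457 0.0037148  0.07      ]
```

Crops: the cover's top corners are (31,50), (247,34), (268,252), (57,272), with the nub at (162,303). Riser corners are clear too. The case is yawed about 4.5° and the riser about 1.7°. Gap middle is about (0.571,-0.236) and the nub about (0.463,0.2055). I'll move over there.

>>> {"op": "move_arm", "data": {
  "steps": [
    {"spin": 0.0775},
    {"spin": 0.0775},
    {"dx": 3.8,"dy": -2.3},
    {"dx": 3.8,"dy": -2.3},
    {"dx": 3.8,"dy": -2.3},
    {"dx": 3.8,"dy": -2.3},
    {"dx": 3.8,"dy": -2.3},
    {"dx": 3.8,"dy": -2.3},
    {"dx": 3.8,"dy": -2.3},
    {"dx": 3.8,"dy": -2.3},
    {"dx": 3.8,"dy": -2.3},
    {"dx": 3.8,"dy": -2.3}
  ],
  "claw": 0
}}

```text
$.steps[0]: bad value
```

>>> {"op": "move_arm", "data": {
  "steps": [
    {"dy": -4.3},
    {"dy": -4.3},
    {"dy": -4.3},
    {"dy": -4.3},
    {"dy": -4.3},
    {"dy": -4.3},
    {"dy": -4.3},
    {"dy": -4.3},
    {"dy": -4.3},
    {"dy": -4.3},
    {"dy": -4.3},
    {"dy": -4.3}
  ]
}}

```text
$.steps[0]: bad value
```

>>> {"op": "move_arm", "data": {
  "steps": [
    {},
    {},
    {}
  ]
}}

```text
$.steps[0]: bad value
```

>>> {"op": "move_arm", "data": {
  "steps": [
    {"dx": 0,"dy": 0,"dz": 0,"spin": 0.0775},
    {"dx": 0,"dy": 0,"dz": 0,"spin": 0.0775},
    {"dx": 3.8,"dy": -2.3,"dz": 0,"spin": 0},
    {"dx": 3.8,"dy": -2.3,"dz": 0,"spin": 0},
    {"dx": 3.8,"dy": -2.3,"dz": 0,"spin": 0},
    {"dx": 3.8,"dy": -2.3,"dz": 0,"spin": 0},
    {"dx": 3.8,"dy": -2.3,"dz": 0,"spin": 0},
    {"dx": 3.8,"dy": -2.3,"dz": 0,"spin": 0},
    {"dx": 3.8,"dy": -2.3,"dz": 0,"spin": 0},
    {"dx": 3.8,"dy": -2.3,"dz": 0,"spin": 0},
    {"dx": 3.8,"dy": -2.3,"dz": 0,"spin": 0},
    {"dx": 3.8,"dy": -2.3,"dz": 0,"spin": 0}
  ],
  "claw": 0
}}

```text
time: 1.3
ee_pos: [0.507, -0.347, 0.4045]
eef_rot: [0.999, 0.04, -0.0, -0.0]
ft_force: [-0.4, -0.4, 0.3]
width: 0.0025
grip_force: 0.0
```

>>> {"op": "move_arm", "data": {
  "steps": [
    {"dx": 0,"dy": -4.35,"dz": 0,"spin": 0},
    {"dx": 0,"dy": -4.35,"dz": 0,"spin": 0},
    {"dx": 0,"dy": -4.35,"dz": 0,"spin": 0},
    {"dx": 0,"dy": -4.35,"dz": 0,"spin": 0},
    {"dx": 0,"dy": -4.35,"dz": 0,"spin": 0},
    {"dx": 0,"dy": -4.35,"dz": 0,"spin": 0},
    {"dx": 0,"dy": -4.35,"dz": 0,"spin": 0},
    {"dx": 0,"dy": -4.35,"dz": 0,"spin": 0},
    {"dx": -0.2,"dy": -4.35,"dz": 0,"spin": 0},
    {"dx": -0.2,"dy": -4.35,"dz": 0,"spin": 0},
    {"dx": 0,"dy": -4.35,"dz": 2,"spin": 0},
    {"dx": 0,"dy": -4.35,"dz": 2,"spin": 0}
  ]
}}

```text
time: 2.5
ee_pos: [0.4598, 0.1733, 0.3646]
eef_rot: [0.999, 0.04, 0.001, 0.0]
ft_force: [0.6, -0.7, 0.2]
width: 0.0004
grip_force: 0.0
```

>>> {"op": "move_arm", "data": {
  "steps": [
    {"dx": 0,"dy": 0,"dz": 3,"spin": 0},
    {"dx": 0,"dy": 0,"dz": 2,"spin": 0},
    {"dx": 0,"dy": 0,"dz": 0,"spin": 0}
  ]
}}

```text
time: 2.8
ee_pos: [0.4593, 0.1714, 0.3121]
eef_rot: [0.999, 0.04, -0.003, 0.0]
ft_force: [0.5, 0.4, 0.3]
width: 0.0005
grip_force: 0.0
```

Run:
```python
from bench import telemetry, imaging
import cv2,numpy as np,pickle
s=telemetry.read_state();print(s["ee_pos"],s["joint_positions"].round(2))
w=imaging.camera("wrist");pickle.dump(w,open("w1.pkl","wb"))
cv2.imwrite("pics/w1.png",cv2.resize(w["img"][:,:,::-1],(800,600),interpolation=cv2.INTER_CUBIC))
print(w["camera_matrix"],np.round(w["R"],3),-np.array(w["R"]).T@w["t"])
```

```text
[0.45926389 0.17139378 0.31209217] [ 0.22  0.18 -0.73  1.89  0.13  1.12 -2.04]
[[297.31863964   0.         257.7673929 ]
 [  0.         297.31863964 189.96650936]
 [  0.           0.           1.        ]] [[ 0.08  -0.997  0.001]
 [-0.962 -0.077  0.263]
 [-0.262 -0.022 -0.965]] [0.53007464 0.17818578 0.29156445]
```

View pics/w1.png

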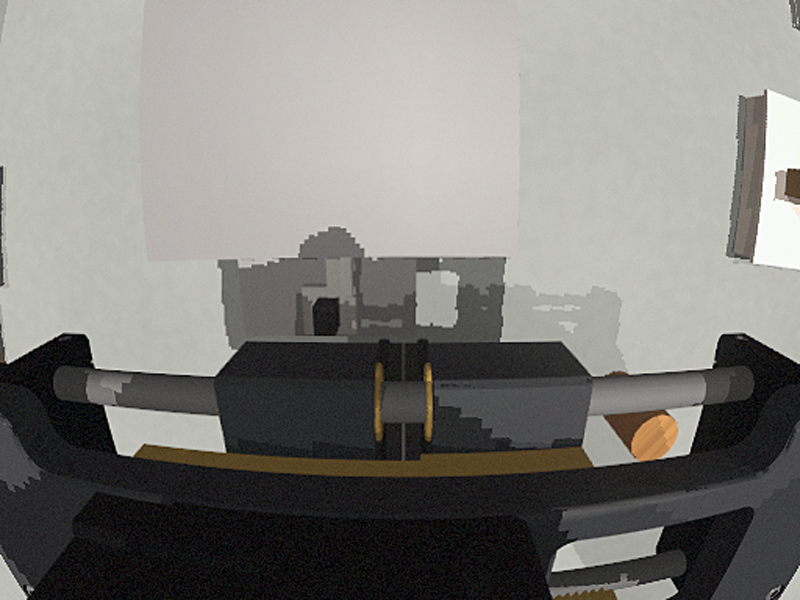

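Wrist view: the black nub is at about (313-340, 297-335), with its top centre near (326,325). The closed fingers are to its right, centred around column 403.

```bash
cat >> h.py <<'E'
def fray(c,u,v,z):
    K=np.array(c["camera_matrix"]);R=np.array(c["R"]);o=-R.T@c["t"]
    x=np.array([u-K[0,2],v-K[1,2]]);r=np.hypot(*x);a=r/K[0,0]
    d=R.T@np.array([*(x/r*np.sin(a)),np.cos(a)])
    return o+d*(z-o[2])/d[2]
E
python3 - <<'E'
import pickle
from h import *
w=pickle.load(open("w1.pkl","rb"));s=512/800
for u,v,z in((326,325,.094),(314,335,.094),(340,317,.094),(326,297,.078),(147,258,.104),(518,255,.104),(144,20,.104),(520,20,.104)):print(u,v,fray(w,u*s,v*s,z).round(4))
from bench import telemetry
print(telemetry.read_state()["ee_pos"])
E
```

```text
326 325 [0.4605 0.2072 0.094 ]
314 335 [0.4551 0.2127 0.094 ]
340 317 [0.4648 0.201  0.094 ]
326 297 [0.469  0.2101 0.078 ]
147 258 [0.4881 0.2916 0.104 ]
518 255 [0.5011 0.1273 0.104 ]
144 20 [0.5984 0.3002 0.104 ]
520 20 [0.6005 0.1353 0.104 ]
[0.4599053  0.17150464 0.31390923]
```

>>> {"op": "move_arm", "data": {
  "steps": [
    {"dx": -0.3,"dy": 0,"dz": 2.5,"spin": 0},
    {"dx": 0,"dy": 0,"dz": 2.5,"spin": 0},
    {"dx": 0,"dy": -0.5,"dz": 0,"spin": 0},
    {"dx": 0,"dy": -0.5,"dz": 0,"spin": 0},
    {"dx": 0,"dy": -0.5,"dz": 0,"spin": 0},
    {"dx": 0,"dy": -0.4,"dz": 0,"spin": 0},
    {"dx": 0,"dy": -0.4,"dz": 0,"spin": 0},
    {"dx": 0,"dy": 0,"dz": 0,"spin": 0}
  ]
}}

```text
time: 3.65
ee_pos: [0.4556, 0.1949, 0.2653]
eef_rot: [0.999, 0.04, 0.0, -0.0]
ft_force: [-0.1, 0.0, -0.3]
width: 0.0009
grip_force: 0.0
```

>>> {"op": "move_arm", "data": {
  "steps": [
    {"dx": 0,"dy": -0.4,"dz": 0,"spin": 0},
    {"dx": 0,"dy": -0.3,"dz": 0,"spin": 0},
    {"dx": 0,"dy": 0,"dz": 0,"spin": 0}
  ]
}}

```text
time: 3.95
ee_pos: [0.455, 0.2016, 0.2648]
eef_rot: [0.999, 0.04, 0.0, -0.0]
ft_force: [0.8, -1.3, 0.7]
width: 0.0007
grip_force: 0.6
```

Run:
```python
from bench import telemetry, imaging
import cv2,numpy as np,pickle
s=telemetry.read_state();print(s["ee_pos"],s["ft_force"])
w=imaging.camera("wrist")
t=imaging.camera("top");a=cv2.resize(w["img"][140:260,150:350,::-1],(800,480),interpolation=cv2.INTER_CUBIC)
cv2.imwrite("pics/w2.png",a)
```

```text
[0.45497877 0.20163755 0.26481753] [ 0.84409991 -1.25735914  0.6643706 ]
```

View pics/w2.png

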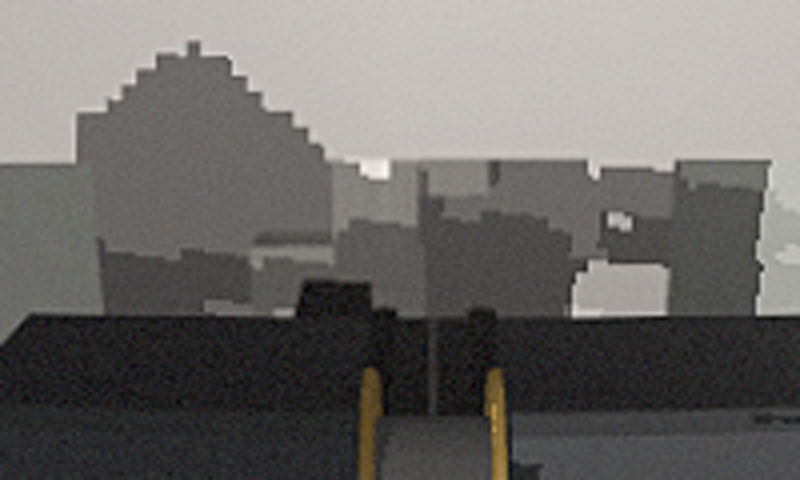

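The nub (about 300-370, 280-318) is now touching the narrow fingertips, so the push starts here.

>>> {"op": "move_arm", "data": {
  "steps": [
    {"dx": 0,"dy": -0.4,"dz": 0,"spin": 0},
    {"dx": 0,"dy": -0.4,"dz": 0,"spin": 0},
    {"dx": 0,"dy": -0.3,"dz": 0,"spin": 0},
    {"dx": 0,"dy": 0,"dz": 0,"spin": 0}
  ],
  "squeeze": 20
}}

```text
time: 4.45
ee_pos: [0.4543, 0.2108, 0.2646]
eef_rot: [0.999, 0.039, -0.0, 0.002]
ft_force: [-1.0, -12.4, 6.9]
width: 0.0005
grip_force: 6.0
```

Run:
```python
from bench import telemetry, imaging
import cv2,numpy as np
s=telemetry.read_state();print(s["ee_pos"],s["ft_force"],s["torque"])
w=imaging.camera("wrist")["img"];sc=imaging.camera("scene")["img"]
o=np.zeros((600,800,3),np.uint8)
o[:340]=cv2.resize(w[150:235,130:330,::-1],(800,340),interpolation=cv2.INTER_CUBIC)
o[340:,:520]=cv2.resize(sc[110:200,250:430,::-1],(520,260),interpolation=cv2.INTER_CUBIC)
cv2.imwrite("pics/w3.png",o)
```

```text
[0.4543242  0.21078797 0.26456367] [ -1.00528647 -12.38116421   6.89349985] [-2.67261719  0.13204448 -0.02026297]
```

View pics/w3.png

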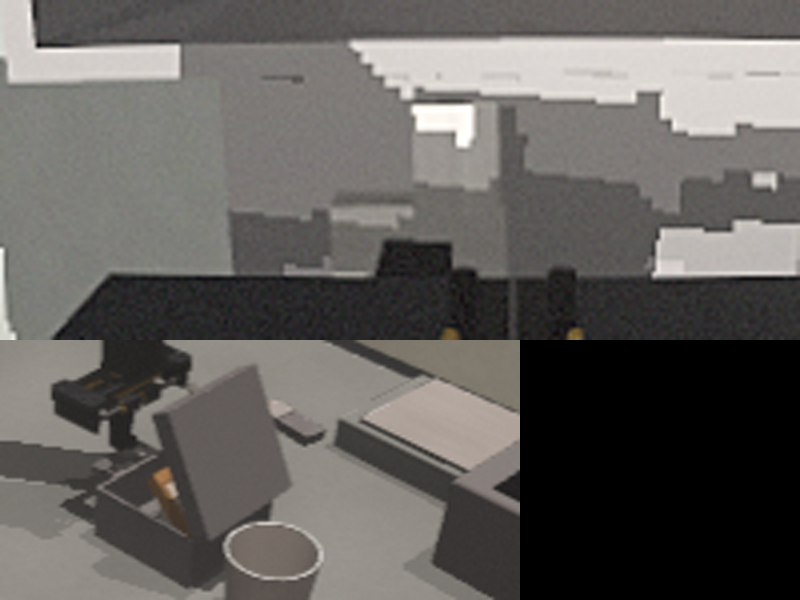

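Both views show the cover springing open, with the carton visible inside. I'll back off from the nub, rise, open the gripper and look.

>>> {"op": "move_arm", "data": {
  "steps": [
    {"dx": 0,"dy": 1,"dz": 0,"spin": 0},
    {"dx": 0,"dy": 1,"dz": 0,"spin": 0},
    {"dx": 0,"dy": 0,"dz": -4,"spin": 0},
    {"dx": 0,"dy": 0,"dz": -4,"spin": 0},
    {"dx": 0,"dy": -1,"dz": -4,"spin": 0},
    {"dx": 0,"dy": -1,"dz": 0,"spin": 0},
    {"dx": 0,"dy": 0,"dz": 0,"spin": 0},
    {"dx": 0,"dy": 0,"dz": 0,"spin": 0}
  ],
  "claw": 8.7
}}

```text
time: 5.35
ee_pos: [0.4537, 0.2121, 0.3835]
eef_rot: [0.999, 0.04, -0.001, 0.0]
ft_force: [0.7, 0.2, -0.2]
width: 0.0562
grip_force: 0.0
```

Run:
```python
from bench import telemetry, imaging
import cv2,numpy as np,pickle
s=telemetry.read_state();print(s["ee_pos"],s["ft_force"],s["joint_positions"].round(2))
w=imaging.camera("wrist");pickle.dump(w,open("w4.pkl","wb"))
t=imaging.camera("top");pickle.dump(t,open("t4.pkl","wb"))
o=np.zeros((600,800,3),np.uint8)
o[:,:480]=cv2.resize(w["img"][60:260,170:330,::-1],(480,600),interpolation=cv2.INTER_CUBIC)
o[:400,480:]=cv2.resize(t["img"][160:240,155:219,::-1],(320,400),interpolation=cv2.INTER_CUBIC)
cv2.imwrite("pics/w4.png",o)
```

```text
[0.45370578 0.2120651  0.38349225] [ 0.6916694   0.15584814 -0.23240638] [ 0.19  0.14 -0.76  1.78  0.1   1.27 -2.09]
```

View pics/w4.png

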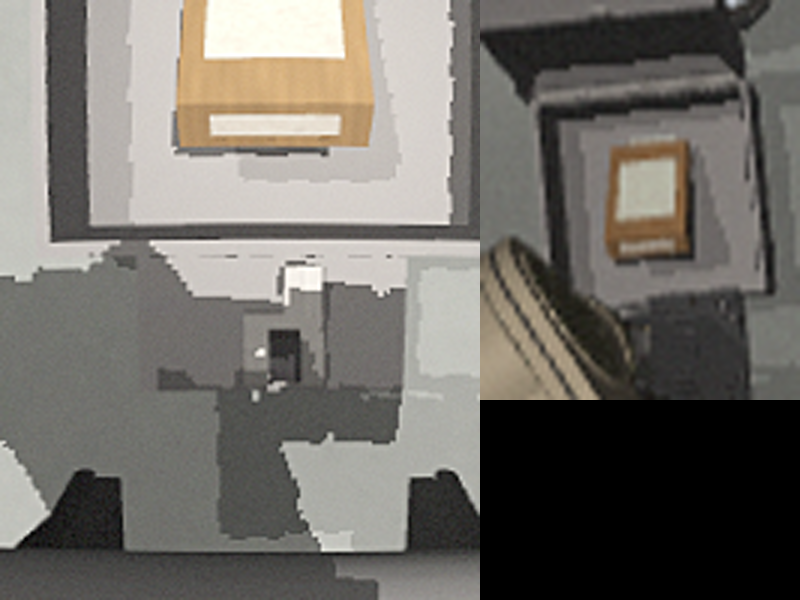

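Wrist crop: the carton's raised end face has its upper edge from (178,103) to (373,103) and its lower edge from (178,148) to (370,148). In the top crop the end's upper edge runs from (607,240) to (688,236) and the far edge from (612,148) to (690,141).

Run:
```python
import pickle
from h import *
w=pickle.load(open("w4.pkl","rb"));t=pickle.load(open("t4.pkl","rb"))
for u,v,z in((178,103,.0917),(373,103,.0917),(178,148,.0763),(370,148,.0763),(285,340,.094)):print(u,v,fray(w,170+(u+.5)/3-.5,60+(v+.5)/3-.5,z).round(4))
for u,v,z in((607,240,.0917),(688,236,.0917),(605,255,.0763),(688,251,.0763),(612,148,.0275),(690,141,.0275)):print(u,v,ray(t,155+(u-480+.5)/5-.5,160+(v+.5)/5-.5,z).round(4))
```

```text
178 103 [0.5391 0.2459 0.0917]
373 103 [0.5439 0.1874 0.0917]
178 148 [0.5254 0.2463 0.0763]
370 148 [0.5304 0.1853 0.0763]
285 340 [0.4691 0.2078 0.094 ]
607 240 [0.5398 0.2421 0.0917]
688 236 [0.5415 0.1821 0.0917]
605 255 [0.5293 0.2466 0.0763]
688 251 [0.531  0.1845 0.0763]
612 148 [0.6144 0.2498 0.0275]
690 141 [0.6187 0.189  0.0275]
```

>>> {"op": "move_arm", "data": {
  "steps": [
    {"dx": 3.1,"dy": 0.1,"dz": 0,"spin": 0},
    {"dx": 3.1,"dy": 0.1,"dz": 1,"spin": 0},
    {"dx": 3.1,"dy": 0.1,"dz": 2.5,"spin": 0},
    {"dx": 0,"dy": 0,"dz": 3,"spin": 0},
    {"dx": 0,"dy": 0,"dz": 3,"spin": 0},
    {"dx": 0,"dy": 0,"dz": 2,"spin": 0},
    {"dx": 0,"dy": 0,"dz": 0,"spin": 0}
  ],
  "claw": 8.7
}}

```text
time: 6.15
ee_pos: [0.5459, 0.2156, 0.2657]
eef_rot: [0.999, 0.04, -0.003, 0.001]
ft_force: [-0.8, -0.7, 0.2]
width: 0.0875
grip_force: 0.0
```

>>> {"op": "move_arm", "data": {
  "steps": [
    {"dx": 0,"dy": 0,"dz": 1.5,"spin": 0},
    {"dx": 0,"dy": 0,"dz": 1.2,"spin": 0},
    {"dx": 0,"dy": 0,"dz": 0,"spin": 0}
  ]
}}

```text
time: 6.45
ee_pos: [0.5466, 0.2163, 0.2412]
eef_rot: [0.999, 0.04, -0.001, 0.0]
ft_force: [0.2, -0.1, 0.2]
width: 0.0869
grip_force: 0.0
```

>>> {"op": "move_arm", "data": {
  "steps": [
    {"dx": 0,"dy": 0,"dz": 0,"spin": 0},
    {"dx": 0,"dy": 0,"dz": 0,"spin": 0},
    {"dx": 0,"dy": 0,"dz": 0,"spin": 0},
    {"dx": 0,"dy": 0,"dz": 0,"spin": 0},
    {"dx": 0,"dy": 0,"dz": 0,"spin": 0},
    {"dx": 0,"dy": 0,"dz": 0,"spin": 0}
  ],
  "claw": 5,
  "squeeze": 5
}}

```text
time: 7.05
ee_pos: [0.5471, 0.2168, 0.2431]
eef_rot: [0.999, 0.04, 0.0, 0.0]
ft_force: [-1.0, -0.3, 3.7]
width: 0.0599
grip_force: 5.0
```

>>> {"op": "move_arm", "data": {
  "steps": [
    {"dx": 0,"dy": 0,"dz": -0.5,"spin": 0},
    {"dx": 0,"dy": 0,"dz": -1,"spin": 0},
    {"dx": 0,"dy": 0,"dz": -1,"spin": 0},
    {"dx": 0,"dy": 0,"dz": -1,"spin": 0},
    {"dx": 0,"dy": 0,"dz": -1,"spin": 0},
    {"dx": 0,"dy": 0,"dz": -1,"spin": 0},
    {"dx": 0,"dy": 0,"dz": -1,"spin": 0},
    {"dx": 0,"dy": 0,"dz": -1,"spin": 0},
    {"dx": 0,"dy": 0,"dz": -1,"spin": 0},
    {"dx": 0,"dy": 0,"dz": -1,"spin": 0},
    {"dx": 0,"dy": 0,"dz": -1,"spin": 0},
    {"dx": 0,"dy": 0,"dz": 0,"spin": 0}
  ]
}}

```text
time: 8.25
ee_pos: [0.5472, 0.2171, 0.3494]
eef_rot: [0.999, 0.04, 0.001, -0.0]
ft_force: [0.1, -0.6, -0.6]
width: 0.0598
grip_force: 5.0
```

Run:
```python
from bench import telemetry, imaging
import cv2,numpy as np,pickle
s=telemetry.read_state();print(s["ee_pos"],s["ft_force"],s["width"],s["grip_force"])
w=imaging.camera("wrist");sc=imaging.camera("scene")
pickle.dump((w,sc),open("w5.pkl","wb"))
o=np.zeros((480,800,3),np.uint8)
o[:,:400]=cv2.resize(w["img"][60:300,150:350,::-1],(400,480),interpolation=cv2.INTER_CUBIC)
o[:,400:]=cv2.resize(sc["img"][60:204,250:370,::-1],(400,480),interpolation=cv2.INTER_CUBIC)
cv2.imwrite("pics/w5.png",o)
```

```text
[0.54724372 0.2170651  0.3494051 ] [ 0.08201704 -0.6473546  -0.58989279] 0.05977725160405322 4.998116714414209
```

View pics/w5.png

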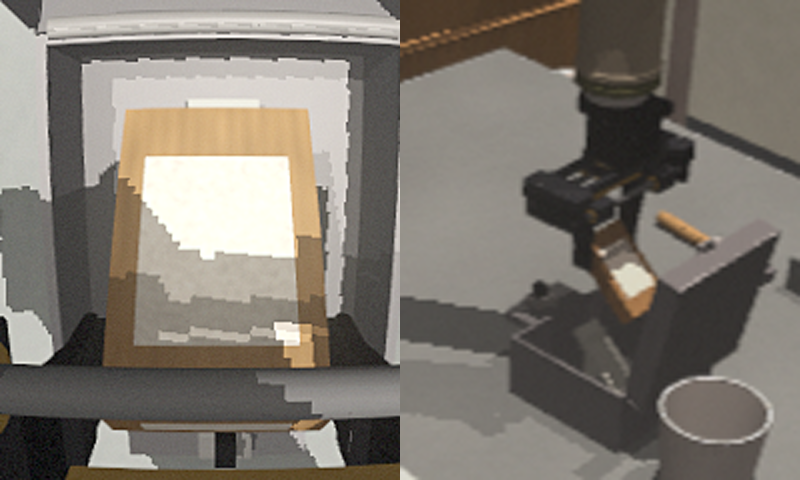

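The carton is held and still tilted at roughly 40°. I'll ease the grip to 3 N so it can swing down to hanging.

>>> {"op": "move_arm", "data": {
  "steps": [
    {"dx": 0,"dy": 0,"dz": 0,"spin": 0},
    {"dx": 0,"dy": 0,"dz": 0,"spin": 0},
    {"dx": 0,"dy": 0,"dz": 0,"spin": 0},
    {"dx": 0,"dy": 0,"dz": 0,"spin": 0}
  ],
  "squeeze": 3
}}

```text
time: 8.75
ee_pos: [0.5469, 0.2168, 0.3475]
eef_rot: [0.999, 0.04, -0.0, 0.0]
ft_force: [1.5, 0.6, -1.4]
width: 0.06
grip_force: 3.0
```

```bash
cat > ang.py <<'E'
from bench import telemetry, imaging
import cv2,numpy as np,pickle,sys
s=telemetry.read_state();print(s["ee_pos"].round(4),s["ft_force"].round(1),s["width"],s["grip_force"])
w=imaging.camera("wrist");im=w["img"].astype(int)
m=((im[:,:,0]-im[:,:,2])>35)&(im[:,:,0]>90);m[:, :190]=0;m[:,320:]=0
n,l,st,c=cv2.connectedComponentsWithStats(m.astype(np.uint8));i=1+st[1:,4].argmax();print("carton blob",st[i],c[i].round(1))
pickle.dump(w,open("wl.pkl","wb"))
E
python3 ang.py
python3 - <<'E'
import pickle,numpy as np,cv2
im=pickle.load(open("w5.pkl","rb"))[0]["img"].astype(int)
m=((im[:,:,0]-im[:,:,2])>35)&(im[:,:,0]>90);m[:, :190]=0;m[:,320:]=0
n,l,st,c=cv2.connectedComponentsWithStats(m.astype(np.uint8));i=1+st[1:,4].argmax();print("before",st[i],c[i])
E
```

```text
[0.5469 0.2168 0.3475] [ 1.5  0.6 -1.4] 0.059959508125548 2.999894585518632
carton blob [ 202  115  113  129 6014] [258.2 174.7]
before [ 202  114  113  130 6037] [258.24117939 173.56600961]
```

3 N is not enough to let it swing. I'll turn it by pressing its low end against the riser's fixed front face until it lies flush. First I'll work out the tilt from the last wrist picture.

Run:
```python
import pickle
from h import *
from scipy.optimize import brentq
w=pickle.load(open("w5.pkl","rb"))[0]
P=lambda u,v:(150+(u+.5)/2-.5,60+(v+.5)/2-.5)
G=np.array([.5472,.2171,.3494-.164])
def edge(a,b,L):
    f=lambda z:np.linalg.norm(fray(w,*P(*a),z)-fray(w,*P(*b),z))-L
    z=brentq(f,.0,.25);p=fray(w,*P(*a),z);q=fray(w,*P(*b),z);print((p+q)/2-G)
edge((125,110),(308,109),.06)
edge((104,366),(329,366),.06)
# label? model fit: low upper edge and pixel under hypothesised theta
c,s=np.cos,np.sin
for th in np.radians([30,35,40,45,50,55]):
    X=G+np.array([.085*c(th)+.01*s(th),.006,-.085*s(th)+.01*c(th)])
    R=np.array(w["R"]);K=np.array(w["camera_matrix"]);p=R@X+w["t"];a=np.arctan2(np.hypot(*p[:2]),p[2]);d=p[:2]/np.hypot(*p[:2])
    uv=K[:2,2]+K[0,0]*a*d;print(np.degrees(th).round(),((uv-[150,60])*2).round(0))
```

```text
[ 0.07044048  0.00657357 -0.05158435]
[0.0043518  0.00130961 0.00134924]
30.0 [220.  81.]
35.0 [219.  92.]
40.0 [218. 105.]
45.0 [217. 118.]
50.0 [216. 132.]
55.0 [215. 146.]
```

>>> {"op": "move_arm", "data": {
  "steps": [
    {"dx": -0.7,"dy": 1.8,"dz": -0.5,"spin": 0},
    {"dx": -1.4,"dy": 3.7,"dz": -0.5,"spin": 0},
    {"dx": -1.4,"dy": 3.7,"dz": 0,"spin": 0},
    {"dx": -1.4,"dy": 3.7,"dz": 0,"spin": 0},
    {"dx": -1.4,"dy": 3.7,"dz": 0,"spin": 0},
    {"dx": -1.4,"dy": 3.7,"dz": 0,"spin": 0},
    {"dx": -1.4,"dy": 3.7,"dz": 0,"spin": 0},
    {"dx": -1.4,"dy": 3.7,"dz": 0,"spin": 0},
    {"dx": -1.4,"dy": 3.7,"dz": 0,"spin": 0},
    {"dx": -1.4,"dy": 3.7,"dz": 0,"spin": 0},
    {"dx": -1.4,"dy": 3.7,"dz": 0,"spin": 0},
    {"dx": -1.4,"dy": 3.7,"dz": 0,"spin": 0}
  ],
  "squeeze": 10
}}

```text
time: 10.0
ee_pos: [0.4196, -0.2211, 0.358]
eef_rot: [0.999, 0.04, 0.0, 0.0]
ft_force: [0.8, -0.6, -1.2]
width: 0.0599
grip_force: 10.0
```

>>> {"op": "move_arm", "data": {
  "steps": [
    {"dx": -0.6,"dy": 1.8,"dz": 0,"spin": 0},
    {"dx": 0,"dy": 0,"dz": 0,"spin": 0.05},
    {"dx": 0,"dy": 0,"dz": 0,"spin": 0}
  ]
}}

```text
time: 10.3
ee_pos: [0.4156, -0.2386, 0.3577]
eef_rot: [1.0, 0.014, 0.0, -0.0]
ft_force: [0.4, 0.9, -2.1]
width: 0.0601
grip_force: 10.0
```

```bash
python3 ang.py
```

```text
[ 0.4156 -0.2386  0.3577] [ 0.4  0.9 -2.1] 0.06007012975663149 10.000486919889227
carton blob [ 205  115  107   93 3826] [260.2 145.4]
```

>>> {"op": "move_arm", "data": {
  "steps": [
    {"dx": 0,"dy": 0,"dz": 3,"spin": 0},
    {"dx": 0,"dy": 0,"dz": 4,"spin": 0},
    {"dx": 0,"dy": 0,"dz": 3,"spin": 0},
    {"dx": 0,"dy": 0,"dz": 2,"spin": 0},
    {"dx": 0,"dy": 0,"dz": 0,"spin": 0}
  ]
}}

```text
time: 10.85
ee_pos: [0.4151, -0.237, 0.2354]
eef_rot: [1.0, 0.016, -0.002, -0.001]
ft_force: [0.1, -0.2, -1.1]
width: 0.06
grip_force: 10.0
```

>>> {"op": "move_arm", "data": {
  "steps": [
    {"dx": 0.8,"dy": 0,"dz": 0,"spin": 0},
    {"dx": 0.8,"dy": 0,"dz": 0,"spin": 0},
    {"dx": 0.7,"dy": 0,"dz": 0,"spin": 0},
    {"dx": 0.4,"dy": 0,"dz": -0.35,"spin": 0},
    {"dx": 0.4,"dy": 0,"dz": -0.35,"spin": 0},
    {"dx": 0.5,"dy": 0,"dz": -0.35,"spin": 0},
    {"dx": 0.6,"dy": 0,"dz": -0.35,"spin": 0},
    {"dx": 0,"dy": 0,"dz": 0,"spin": 0}
  ],
  "squeeze": 5
}}

```text
time: 11.65
ee_pos: [0.4588, -0.2369, 0.2525]
eef_rot: [1.0, 0.015, 0.001, 0.0]
ft_force: [0.7, 0.7, -2.0]
width: 0.0602
grip_force: 5.0
```

```bash
python3 ang.py
python3 - <<'E'
import pickle,cv2
from bench import imaging
import numpy as np
w=pickle.load(open("wl.pkl","rb"))["img"];sc=imaging.camera("scene")["img"]
o=np.zeros((480,800,3),np.uint8)
o[:,:400]=cv2.resize(w[60:300,150:350,::-1],(400,480),interpolation=cv2.INTER_CUBIC)
o[:,400:]=cv2.resize(sc[120:264,120:240,::-1],(400,480),interpolation=cv2.INTER_CUBIC)
cv2.imwrite("pics/w6.png",o)
E
```

```text
[ 0.4588 -0.2369  0.2525] [ 0.7  0.7 -2. ] 0.060174854315294485 5.000004645989975
carton blob [ 209  144  101   63 1960] [263.6 162.7]
```

View pics/w6.png

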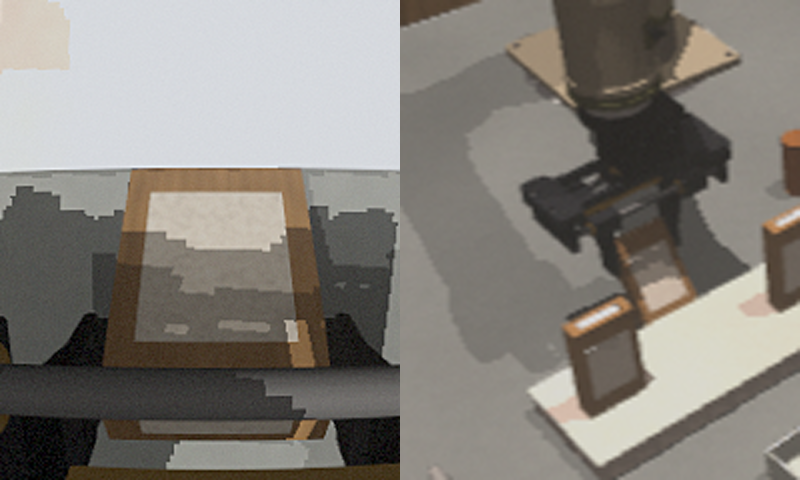

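The carton is pivoting against the riser's front edge as planned: its lower edge is now at row 168, so the tilt is about 60°. I'll continue to flush.

>>> {"op": "move_arm", "data": {
  "steps": [
    {"dx": 0.6,"dy": 0,"dz": -0.25,"spin": 0},
    {"dx": 0.6,"dy": 0,"dz": -0.2,"spin": 0},
    {"dx": 0.7,"dy": 0,"dz": -0.1,"spin": 0},
    {"dx": 0.7,"dy": 0,"dz": -0.1,"spin": 0},
    {"dx": 0.7,"dy": 0,"dz": 0,"spin": 0},
    {"dx": 0.5,"dy": 0,"dz": 0,"spin": 0},
    {"dx": 0.2,"dy": 0,"dz": 0,"spin": 0},
    {"dx": 0,"dy": 0,"dz": 0,"spin": 0}
  ]
}}

```text
time: 12.55
ee_pos: [0.4981, -0.2356, 0.2581]
eef_rot: [1.0, 0.015, 0.0, -0.0]
ft_force: [-0.3, -0.1, -1.9]
width: 0.0598
grip_force: 5.0
```

>>> {"op": "move_arm", "data": {
  "steps": [
    {"dx": 0.15,"dy": 0,"dz": 0,"spin": 0},
    {"dx": 0,"dy": 0,"dz": 0,"spin": 0},
    {"dx": 0,"dy": 0,"dz": 0,"spin": 0}
  ]
}}

```text
time: 12.85
ee_pos: [0.4992, -0.2357, 0.2583]
eef_rot: [1.0, 0.015, 0.0, 0.0]
ft_force: [-0.2, 0.2, -0.9]
width: 0.06
grip_force: 5.0
```

>>> {"op": "move_arm", "data": {
  "steps": [
    {"dx": 0.15,"dy": 0,"dz": 0,"spin": 0},
    {"dx": 0,"dy": 0,"dz": 0,"spin": 0},
    {"dx": 0,"dy": 0,"dz": 0,"spin": 0}
  ]
}}

```text
time: 13.15
ee_pos: [0.5008, -0.2357, 0.2583]
eef_rot: [1.0, 0.015, 0.0, 0.0]
ft_force: [-0.7, -0.5, -1.7]
width: 0.0603
grip_force: 5.0
```

```bash
python3 ang.py
python3 - <<'E'
import pickle,cv2
from bench import imaging
import numpy as np
w=pickle.load(open("wl.pkl","rb"))["img"];sc=imaging.camera("scene")["img"]
o=np.zeros((480,800,3),np.uint8)
o[:,:400]=cv2.resize(w[60:300,150:350,::-1],(400,480),interpolation=cv2.INTER_CUBIC)
o[:,400:]=cv2.resize(sc[120:264,120:240,::-1],(400,480),interpolation=cv2.INTER_CUBIC)
cv2.imwrite("pics/w7.png",o)
E
```

```text
[ 0.5008 -0.2357  0.2583] [-0.7 -0.5 -1.7] 0.06031240197483486 4.999717918981332
carton blob [300 270  10   7  60] [304.6 273. ]
```

View pics/w7.png

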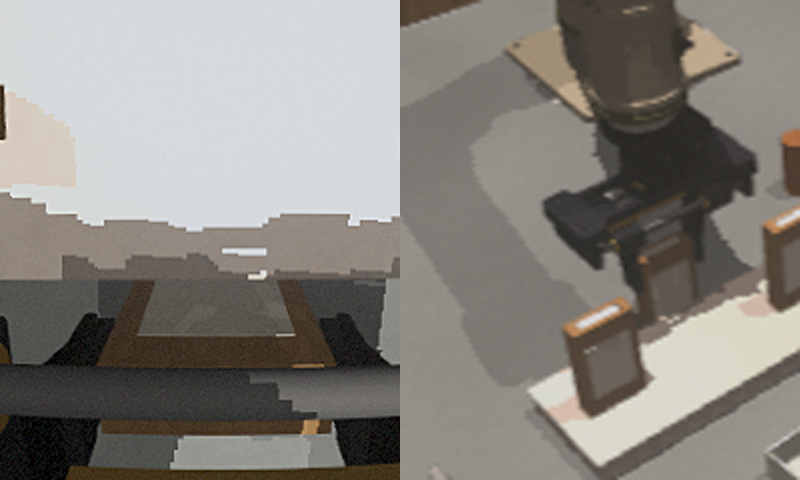

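The carton now hangs upright with its face against the riser front, and the neighbours are untouched. I'll back off a little, lift, and move over the gap.

>>> {"op": "move_arm", "data": {
  "steps": [
    {"dx": -0.5,"dy": 0,"dz": 0,"spin": 0},
    {"dx": -0.3,"dy": 0,"dz": -1.5,"spin": 0},
    {"dx": 0,"dy": 0,"dz": -2,"spin": 0},
    {"dx": 0,"dy": 0,"dz": -1.5,"spin": 0},
    {"dx": 1.5,"dy": 0,"dz": 0,"spin": 0},
    {"dx": 2,"dy": 0.1,"dz": 0,"spin": 0},
    {"dx": 2,"dy": 0.1,"dz": 0,"spin": 0},
    {"dx": 1.5,"dy": 0,"dz": 0,"spin": 0},
    {"dx": 0.8,"dy": 0,"dz": 0,"spin": 0},
    {"dx": 0,"dy": 0,"dz": 0,"spin": 0}
  ],
  "squeeze": 10
}}

```text
time: 14.25
ee_pos: [0.5714, -0.2352, 0.3087]
eef_rot: [1.0, 0.015, 0.0, -0.0]
ft_force: [-0.1, 0.4, -1.1]
width: 0.0602
grip_force: 10.0
```

Run:
```python
import pickle
from h import *
w=pickle.load(open("wl.pkl","rb"))
print("riser front edge (before):",fray(w,150+217/2,60+278/2,.03).round(4),fray(w,150+30/2,60+278/2,.03).round(4))
from bench import telemetry, imaging
s=telemetry.read_state();print(s["ee_pos"],s["ft_force"],s["grip_force"])
w=imaging.camera("wrist");t=imaging.camera("top");sc=imaging.camera("scene");pickle.dump((w,t,sc),open("w8.pkl","wb"))
# neighbours in the top picture: orange blobs before/after
for c in (pickle.load(open("c0.pkl","rb"))["top"],t):
    im=c["img"].astype(int);m=((im[:,:,0]-im[:,:,2])>40)
    n,l,st,ce=cv2.connectedComponentsWithStats(m.astype(np.uint8))
    print([(ce[i].round(1).tolist(),int(st[i,4])) for i in range(1,n) if st[i,4]>8 and 240<ce[i][0]<360 and 170<ce[i][1]<225])
# white riser pixels left/right of the held carton & scene view of carton edges
im=sc["img"].astype(int)
for v in (195,200,205,210,215,220):
    print(v," ".join("o" if (p[0]-p[2]>22 and p[0]>50) else ("W" if p.min()>140 else ".") for p in im[v,165:255]).replace(" ",""))
```

```text
riser front edge (before): [ 0.5096 -0.2349  0.03  ] [ 0.5072 -0.1643  0.03  ]
[ 0.57135078 -0.23518273  0.30868328] [-0.09695684  0.44345407 -1.09911682] 9.99962507514283
[([339.4, 194.5], 55), ([280.2, 197.6], 56)]
[([276.0, 197.7], 31)]
195 ....................................oooo.ooooooo....o..............oo............o........
200 ......................................oooo...........o.........oo.oooo...........ooWWWW...
205 .......................................o...............ooooooooooo..oo.......ooooooWWWWWWW
210 .................ooooo................oo.................o.........ooooooooooooooWWWWWWWWW
215 .......ooooooooooooo...oo.......Wooooo.oo......ooo........oooooooo..oooo.ooooWWWWWWWWWWWWW
220 ....ooooooooooooooo.....ooooooo.........oooo..........oooooo.ooooWWWWWWWWWWWWWWWWW........
```

>>> {"op": "move_arm", "data": {
  "steps": [
    {"dx": 0,"dy": 0,"dz": 1,"spin": 0},
    {"dx": 0,"dy": 0,"dz": 1,"spin": 0},
    {"dx": 0,"dy": 0,"dz": 0.4,"spin": 0},
    {"dx": 0,"dy": 0,"dz": 0,"spin": 0}
  ],
  "squeeze": 4
}}

```text
time: 14.8
ee_pos: [0.5704, -0.2355, 0.2832]
eef_rot: [1.0, 0.015, -0.001, -0.0]
ft_force: [-0.2, 0.7, -1.7]
width: 0.0601
grip_force: 4.0
```

>>> {"op": "move_arm", "data": {
  "steps": [
    {"dx": 0,"dy": 0,"dz": 0.15,"spin": 0},
    {"dx": 0,"dy": 0,"dz": 0.15,"spin": 0},
    {"dx": 0,"dy": 0,"dz": 0,"spin": 0}
  ]
}}

```text
time: 15.1
ee_pos: [0.5711, -0.2355, 0.2818]
eef_rot: [1.0, 0.015, 0.001, 0.0]
ft_force: [1.0, 0.4, 2.1]
width: 0.0599
grip_force: 4.0
```

>>> {"op": "move_arm", "data": {
  "steps": [
    {"dx": 0,"dy": 0,"dz": 0.15,"spin": 0},
    {"dx": 0,"dy": 0,"dz": 0.1,"spin": 0},
    {"dx": 0,"dy": 0,"dz": 0,"spin": 0}
  ]
}}

```text
time: 15.4
ee_pos: [0.5712, -0.2355, 0.2796]
eef_rot: [1.0, 0.015, 0.001, 0.0]
ft_force: [-0.5, 1.6, 3.8]
width: 0.0599
grip_force: 4.0
```

>>> {"op": "move_arm", "data": {
  "steps": [
    {"dx": 0,"dy": 0,"dz": 0.15,"spin": 0},
    {"dx": 0,"dy": 0,"dz": 0,"spin": 0},
    {"dx": 0,"dy": 0,"dz": 0,"spin": 0}
  ],
  "squeeze": 3
}}

```text
time: 15.7
ee_pos: [0.571, -0.2355, 0.2778]
eef_rot: [1.0, 0.015, 0.001, 0.0]
ft_force: [-0.0, 0.1, 5.3]
width: 0.0604
grip_force: 3.0
```

>>> {"op": "move_arm", "data": {
  "steps": [
    {"dx": 0,"dy": 0,"dz": 0,"spin": 0},
    {"dx": 0,"dy": 0,"dz": 0,"spin": 0},
    {"dx": 0,"dy": 0,"dz": 0,"spin": 0},
    {"dx": 0,"dy": 0,"dz": 0,"spin": 0}
  ],
  "claw": 6.6
}}

```text
time: 16.1
ee_pos: [0.5707, -0.2355, 0.277]
eef_rot: [1.0, 0.015, -0.0, -0.0]
ft_force: [0.4, -0.1, 0.3]
width: 0.0658
grip_force: 0.0
```

>>> {"op": "move_arm", "data": {
  "steps": [
    {"dx": 0,"dy": 0,"dz": 0,"spin": 0},
    {"dx": 0,"dy": 0,"dz": 0,"spin": 0},
    {"dx": 0,"dy": 0,"dz": 0,"spin": 0}
  ],
  "claw": 8.2
}}

```text
time: 16.4
ee_pos: [0.5708, -0.2355, 0.2773]
eef_rot: [1.0, 0.015, 0.0, 0.0]
ft_force: [0.3, -0.1, 0.3]
width: 0.0797
grip_force: 0.0
```

>>> {"op": "move_arm", "data": {
  "steps": [
    {"dx": 0,"dy": 0,"dz": -1,"spin": 0},
    {"dx": 0,"dy": 0,"dz": -2,"spin": 0},
    {"dx": 0,"dy": 0,"dz": -3,"spin": 0},
    {"dx": 0,"dy": 0,"dz": -4,"spin": 0},
    {"dx": 0,"dy": 0,"dz": -4,"spin": 0},
    {"dx": -4,"dy": 0,"dz": 0,"spin": 0},
    {"dx": -4,"dy": 0,"dz": 0,"spin": 0},
    {"dx": -4,"dy": 0,"dz": 0,"spin": 0},
    {"dx": 0,"dy": 0,"dz": 0,"spin": 0}
  ]
}}

```text
time: 17.3
ee_pos: [0.447, -0.24, 0.4183]
eef_rot: [1.0, 0.013, -0.001, 0.001]
ft_force: [0.1, 0.3, 0.2]
width: 0.0819
grip_force: 0.0
```

Run:
```python
import pickle
from h import *
from bench import telemetry, imaging
s=telemetry.read_state();print(s["ee_pos"],s["ft_force"],s["width"])
c0=pickle.load(open("c0.pkl","rb"));t=imaging.camera("top");w=imaging.camera("wrist");sc=imaging.camera("scene");pickle.dump((t,w,sc),open("end.pkl","wb"))
for n,c in (("scene0",c0["scene"]),("scene",sc),("top0",c0["top"]),("top",t)):
    im=c["img"].astype(int);m=((im[:,:,0]-im[:,:,2])>(25 if n[0]=="s" else 40))
    x0,x1,y0,y1=(150,270,170,260) if n[0]=="s" else (240,360,170,225)
    k,l,st,ce=cv2.connectedComponentsWithStats(m.astype(np.uint8))
    print(n,[(st[i].tolist(),ce[i].round(1).tolist()) for i in range(1,k) if st[i,4]>12 and x0<ce[i][0]<x1 and y0<ce[i][1]<y1])
p=[("mid bottom",[.5714,-.236,.03]),("mid top",[.5714,-.236,.13])]
for n,X in p: print(n,"scene",proj(sc,np.array(X)).round(1),"top",proj(t,np.array(X)).round(1))
```

```text
[ 0.44701985 -0.23995704  0.41826877] [0.07812171 0.28919858 0.22803938] 0.08190049586220434
scene0 [([228, 180, 19, 18, 105], [235.9, 187.0]), ([221, 207, 13, 8, 65], [227.0, 211.3]), ([168, 209, 22, 24, 115], [177.4, 216.7]), ([164, 236, 13, 11, 71], [170.4, 242.6])]
scene [([220, 180, 27, 36, 283], [233.1, 197.2]), ([194, 193, 25, 37, 285], [205.0, 211.2]), ([238, 204, 10, 6, 17], [242.0, 206.5]), ([164, 209, 26, 38, 307], [175.9, 227.6])]
top0 [([332, 191, 16, 7, 55], [339.4, 194.5]), ([272, 195, 17, 6, 56], [280.2, 197.6])]
top [([332, 191, 16, 7, 58], [339.4, 194.5]), ([272, 195, 17, 6, 58], [280.3, 197.7]), ([302, 194, 17, 6, 56], [310.5, 196.8])]
mid bottom scene [211.8 223. ] top [305.5 197.6]
mid top scene [208.7 199. ] top [310.  195.7]
```

The carton stands with its top at (310.5,196.8). The neighbours' midpoint is (309.9,196.1), so it is about 2 mm off, and the neighbours haven't moved. I'll check that the cover is still open, then hand in.

Run:
```python
import pickle,numpy as np
from bench import job
a=pickle.load(open("t4.pkl","rb"))["img"][160:195,160:212].astype(int);b=pickle.load(open("end.pkl","rb"))[0]["img"][160:195,160:212].astype(int);c=pickle.load(open("c0.pkl","rb"))["top"]["img"][160:195,160:212].astype(int)
d1,d0=np.abs(a-b).mean(),np.abs(c-b).mean();print("vs open",d1,"vs shut",d0)
if d1<d0: print(job.close_job())
```

```text
vs open 4.521062271062271 vs shut 36.23021978021978
the job is handed in; nothing more can be done
None
```

The job is handed in at about 17 s of the 53 s limit: the carton stands upright and free in the gap, about 2 mm off its middle, the neighbours have not moved and the cover is open; the judge's verdict was not shown.

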